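# Offer a dental framework up to its plaster model without touching

### The job

Pick the metal dental framework out of its black tray by its upright post and carry it over the top of the instrument cassette to the larger of the two plaster models. Stop with it held level about a centimetre above the tips of that model's teeth, centred over them with its arch running the same way as the arch of teeth, so that the technician can judge the fit by eye. Neither it nor the gripper may ever touch that model, and nothing else on the bench may be shifted; finish still holding it there, do not set it down or let go.

Things in the scene. Friction and masses are not known exactly. Their poses are not given: they have to be found in the camera images.
- framework_grip (a point): Loose metal horseshoe framework (49 mm front to back, 60 wide, 10 high, 0.12 kg), flat in the tray, front within 0.7 rad of +x. A strap across it bears an upright post, 24 mm along own x, 14 mm along own y, its top 56 mm above the underside. This point: on the post's axis, 38 mm above the underside (42 above the bench). x to the arch's front, y left, z up. Pinch the post from above along y.
- framework_front (a point): Point on the framework's underside at the front middle of the arch: 22 mm ahead (own +x) of and 38 mm below framework_grip.
- model_top (a point): Larger plaster model: loose pink block 72 mm wide, 73 long, 30 high, with an arch of 12 cream teeth (57 mm wide), tips 40 mm above the bench. Point at tip height, straight below where framework_grip belongs when the arches match (front teeth 22 mm ahead of it); with a 10 mm gap framework_grip is 48 mm above it. x to the front teeth (within 0.6 rad of world +x), y left, z up.
- small_model_top (a point): Bystander: the smaller plaster model (a child's), same form and the same 40 mm height but only 52 mm wide, loose; the point is at tooth-tip height. The two models change places between starts.
- cassette: Bystander and obstacle: closed instrument cassette, white box with a flat blue lid, 306 mm along its x, 76 mm along its y, 82 mm high, loose, 0.9 kg, standing between the tray and the models. Origin: centre of its underside.
- tray: Fixed open black plastic tray, 120 x 110 mm, rim 12 mm high, floor 4 mm thick, in which the framework lies. Origin: centre of its underside.
- bowl: Bystander: green mixing bowl, 110 mm across, 60 mm high, loose. Origin: centre of its underside.
- jar: Bystander: closed white jar, 60 mm across, 85 mm high, loose. Origin: centre of its underside.
There are look-alikes about, which are no part of the job. What is shaped like the part that bears framework_grip but blue or yellow is not meant.

How it is judged (in metres and radians):
On the way, in this order (a step that is already met when the one before it is completed fails the run):
1. the framework is lifted out of its tray, more than 40 mm up (distance of framework_grip from where it was at the start of the episode above 0.04 m and height (world z) of framework_grip above 0.08 m), for 0.1 s.
2. the framework is carried over the top of the cassette (y of framework_grip in the frame of cassette between -0.038 and 0.038 m and x of framework_grip in the frame of cassette between -0.153 and 0.153 m and z of framework_grip in the frame of cassette above 0.12 m).
At the end, for the whole second after the job is handed in: The framework is held by the fingers, still (under 20 mm/s) and touching no model, its underside 3 to 20 mm above the tooth tips of the larger model, within 9 mm of centred, its front over the front teeth with its direction within 0.15 rad of the model's, and level within 0.09 rad (horizontal distance between framework_grip and model_top below 0.009 m and angle between the x axis of framework_grip and the x axis of model_top, either way round below 0.15 rad and x of framework_front in the frame of model_top above 0 m and z of framework_grip in the frame of model_top between 0.041 and 0.058 m and angle between framework_grip's own z axis and vertical below 0.09 rad and contact force between framework and the fingers above 1 N and contact force between framework and model below 0.05 N and linear speed of framework below 0.02 m/s); the arm keeps its last pose, push and grip.
It fails at once if the framework or the robot touches the larger model (contact force between any of framework, the arm, the fingers and model above 0.3 N).
It fails at once if the larger model is shifted by more than 8 mm (distance of model_top from where it was at the start of the episode above 0.008 m).
It fails at once if the smaller model is shifted by more than 8 mm (distance of small_model_top from where it was at the start of the episode above 0.008 m).
It fails at once if the cassette is shifted by more than 8 mm (distance of cassette from where it was at the start of the episode above 0.008 m).
It fails at once if the bowl or the jar is shifted by more than 8 mm (distance of any of bowl, jar from where it was at the start of the episode above 0.008 m).
It also fails if it takes over 38 s, if anything falls off the work surface, if the arm or the gripper's body presses on something with over 40 N, if the wrist force passes 120 N, or if a joint passes its speed limit or range.

### The arm

A 6-joint arm with a two-finger parallel gripper is mounted at the origin on the work surface. World frame = base frame: x ahead of the robot, y to its left, z up, the work surface at z = 0. Lengths are in m, angles in degrees, forces in N, time in s.
With the tool pointing down it reaches from about 0.4 to 0.825 m from the base axis. Payload 7 kg.
Tool frame: the origin (TCP) lies between the finger pads; the fingertips stand 22 mm ahead of it and the grasp point (between the pads) lies 3 mm ahead of it; z points along the fingers, y is the line along which they close (so a half turn about z gives the same grasp; the last joint's range is limited). The gripper opens to 88 mm and grips with 3 to 60 N. Pads are 19 mm wide; open, the fingers measure 130 mm over their backs; the gripper's body (78 mm by 193 mm) begins 47 mm behind the grasp point.
Start: joints at [84.689, 20.546, 0.682, 0, -70.136, -16.507], TCP at [0.251, 0.627, 0.249] pointing down, gripper open.
Joint ranges: [-176.03, 176.03], [-82.01, 121.73], [-58.28, 71.71], [-173.87, 95.51], [-174.79, -0.11], [-173.66, 173.66]. Speed limits (degrees/s): [136.94, 136.94, 172.46, 180, 180, 180].

### API

Orientations are given as [roll, pitch, yaw] about the fixed x, y, z axes, in that order (R = Rz(yaw) Ry(pitch) Rx(roll)).
In Python, from plant import ctrl gives the robot as it stands.
- The arm moves only by the tool apply_moves, never from a script. Its argument "targets" is a list of rows, each an object with "travel": the shift along the tool's x, y, z in mm, a list of three; "roll": the turn about the tool's z in degrees; "jaw": the finger opening in mm, from 0 to 87.6. In form: [{"travel": [tx, ty, tz], "roll": roll, "jaw": jaw}, ...]. A call has 1 to 10 rows; each row shifts and turns the commanded pose from where the row before left it, along the tool's axes as they then stand; what a row does not reach is not made up. A row lasts 1/10 s, in which the tool goes at most 50 mm and 8.59 degrees, less where a joint would pass 70% of its speed; a pose out of reach is approached as far as the arm can. A call with a gripper value outside its range is refused whole. The fingers move at their own pace and stop on an object; the grip force is fixed at half the most. Time passes only in rows, so rows that do not move let the fingers close. It gives the time, the measured TCP pose, the force, the opening and the grip force at its end, in the units of the state.
- ctrl.get_obs(): the state, without advancing time (a new reading comes with each control period).
- ctrl.snapshot(name): name is "scene" or "top" or "wrist"; returns the picture (384x512x3 uint8, red, green, blue); there is no depth.
- ctrl.calibration(name): a dict with "K" (3x3 intrinsics, pixels), "extrinsics" (4x4, takes a point from camera to world coordinates); the wrist camera has in their place "hand_eye" (4x4, takes a point from camera to tool coordinates, whose origin is the TCP and whose axes are the flange's). Camera axes: x right, y down, z forward; pixel columns grow to the right and rows downward; lengths in m; the calibration is good to about 2 mm. A picture is of the moment at which its call begins: read the wrist's pose just before it. calibration takes no time and is no camera call.
- ctrl.close_job(): hands the job in; it is judged then, once.
The state is a dict: "clock": time; "joint_pos": joint angles; "qvel": joint speeds; "tau": joint torques, N m; "tool_pos": TCP position; "orientation": TCP orientation; "force": force on the tool from outside, world axes, zero at the start; "moment": the same for the moment, N m; "opening": finger opening in m; "gripper_force": force on a finger pad.
Only numpy, scipy, OpenCV 4.12 (cv2) and the standard library are available. Lean on these libraries where they do the work, as an engineer would, in place of code of your own. Each camera call takes 0.05 s, during which the arm holds its last target. There are 200 camera calls.

## Working session

There is one attempt and no reset: what is moved stays moved. The work goes in short steps, Python scripts to look and compute and a tool call to move; the robot and the scene stay as the last step left them, time stands still between calls to the robot, and variables do not carry over. Pictures are saved under pics/ and viewed, at most 10 in all, crops included, and the job is handed in when it is done.

Besides the shell and the picture viewer there is one more tool, called after "Request:" as name([rows], argument=value, ...), one row to a line, values as JSON. apply_moves: Moves the arm, as the interface text tells. Its arguments: {"type":"object","properties":{"targets":{"type":"array","items":{"type":"object","properties":{"travel":{"type":"array","items":{"type":"number"}},"roll":{"type":"number"},"jaw":{"type":"number"}}}}},"required":["targets"]}

```bash
mkdir -p pics; python3 - <<'E'
from plant import ctrl
import cv2,numpy as np
print(ctrl.get_obs())
for n in("scene","top"):
    im=ctrl.snapshot(n); cv2.imwrite(f"pics/{n}0.png",im[:,:,::-1])
    c=ctrl.calibration(n); print(n,c["K"],c["extrinsics"])
print(ctrl.calibration("wrist"))
E
```

```text
{'clock': 0.0, 'joint_pos': array([ 8.46883451e+01,  2.05904848e+01,  6.31037583e-01, -2.17747887e-02,
       -7.01358562e+01, -1.65047588e+01]), 'qvel': array([ 0.01127761,  0.01017176, -0.13432142,  0.01743742, -0.08871836,
       -0.02385233]), 'tau': array([ 5.12811657e-04, -5.82718241e+01,  2.93053436e+01,  6.99672773e+00,
        6.93808499e-03, -1.57439986e-04]), 'tool_pos': array([0.25071772, 0.62619014, 0.2476074 ]), 'orientation': array([ 1.79902808e+02, -7.45201616e-03, -2.18238233e+01]), 'force': array([ 0.5165914 , -0.13599555, -0.50958797]), 'moment': array([-0.0155424 ,  0.01271702, -0.00070854]), 'gripper_force': 0.0, 'opening': 0.08759949668956316}
scene [[389.75881479   0.         253.97188942]
 [  0.         389.75881479 193.07907493]
 [  0.           0.           1.        ]] [[-0.70706719  0.4657381  -0.53211279  1.25154097]
 [ 0.70714143  0.46849693 -0.52958628  0.63426957]
 [ 0.0026447  -0.75073207 -0.66060151  0.82997468]
 [ 0.          0.          0.          1.        ]]
top [[429.49741775   0.         249.2906782 ]
 [  0.         429.49741775 187.93052729]
 [  0.           0.           1.        ]] [[-0.09575851 -0.97386325  0.2059628   0.32963253]
 [-0.9953993   0.09301084 -0.02300473  0.03214142]
 [ 0.00324669 -0.20721812 -0.97828938  1.42402188]
 [ 0.          0.          0.          1.        ]]
{'K': array([[315.29237932,   0.        , 254.96611366],
       [  0.        , 315.29237932, 188.06789967],
       [  0.        ,   0.        ,   1.        ]]), 'hand_eye': array([[ 5.56475974e-04, -9.61664180e-01, -2.74229273e-01,
         7.36625760e-02],
       [ 9.99999677e-01,  3.76274196e-04,  7.09721378e-04,
        -5.09819777e-04],
       [-5.79328227e-04, -2.74229580e-01,  9.61664080e-01,
        -1.37363569e-01],
       [ 0.00000000e+00,  0.00000000e+00,  0.00000000e+00,
         1.00000000e+00]])}
```

View pics/top0.png

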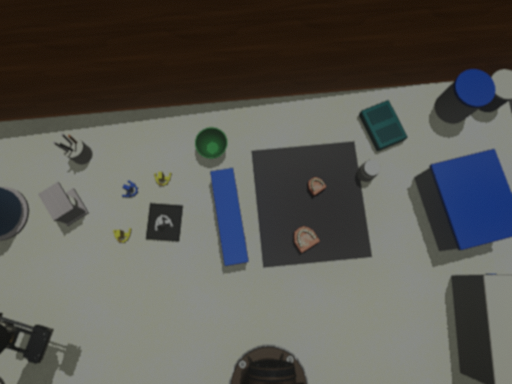

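View pics/scene0.png

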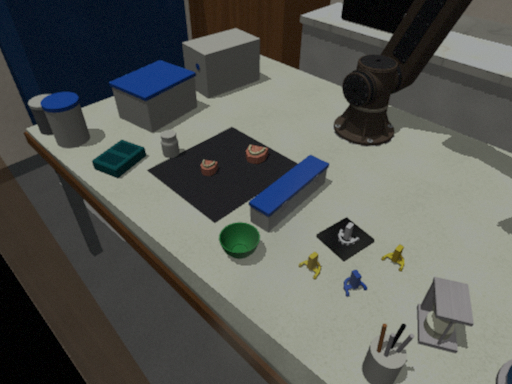

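The top view shows the tray with the framework at about (164,222), the cassette at (229,217), the larger model at (305,238), the small model at (317,187) and the bowl at (211,143). The yellow and blue look-alikes lie outside the tray. The scene view agrees.

```bash
cat >h.py <<'E'
from plant import ctrl
import cv2,numpy as np
from scipy.spatial.transform import Rotation as R
def cam(n):
    c=ctrl.calibration(n)
    if n!="wrist": return c["K"],np.array(c["extrinsics"])
    o=ctrl.get_obs(); T=np.eye(4); T[:3,:3]=R.from_euler("xyz",o["orientation"],degrees=True).as_matrix(); T[:3,3]=o["tool_pos"]
    return c["K"],T@c["hand_eye"]
def shot(n):
    K,T=cam(n); return ctrl.snapshot(n),K,T
def onplane(uv,K,T,z):
    uv=np.atleast_2d(uv).astype(float); d=np.c_[uv,np.ones(len(uv))]@np.linalg.inv(K).T@T[:3,:3].T
    return T[:3,3]+d*((z-T[2,3])/d[:,2])[:,None]
def proj(P,K,T):
    p=(np.atleast_2d(P)-T[:3,3])@T[:3,:3]@K.T; return p[:,:2]/p[:,2:]
E
python3 - <<'E'
from h import *
im,K,T=shot("top")
def P(n,u,v,z): print(n,onplane([(u,v)],K,T,z).round(3))
P("tray",164,222,.01);P("post",164,222,.05);P("big",305,238,.04);P("small",317,187,.04);P("bowl",211,143,.05)
for q in [(211,171),(234,168),(247,262),(224,266)]: P("cass",*q,.082)
P("jar",370,168,.085)
c=im[150:280,130:340,::-1]; cv2.imwrite("pics/topc.png",cv2.resize(c,None,fx=3.8,fy=3.8,interpolation=2)*1)
E
```

```text
tray [[0.539 0.291 0.01 ]]
post [[0.534 0.283 0.05 ]]
big [[ 0.44  -0.163  0.04 ]]
small [[ 0.603 -0.223  0.04 ]]
bowl [[0.784 0.113 0.05 ]]
cass [[0.679 0.118 0.082]]
cass [[0.682 0.043 0.082]]
cass [[0.381 0.03  0.082]]
cass [[0.375 0.101 0.082]]
jar [[ 0.64  -0.393  0.085]]
```

View pics/topc.png

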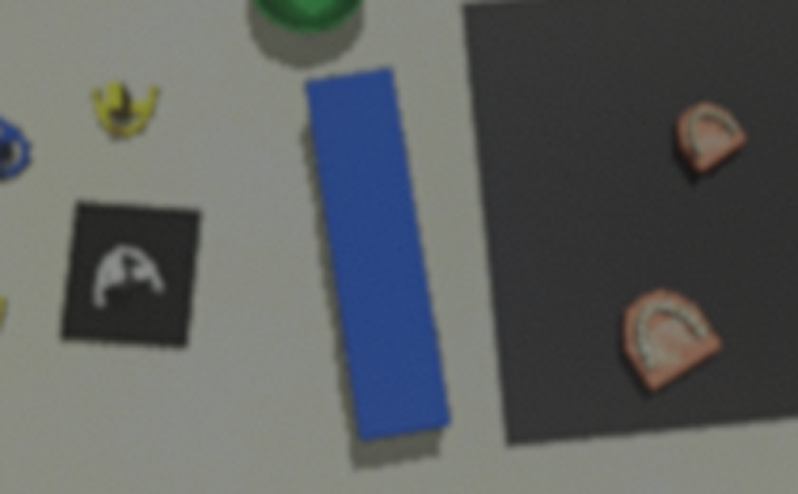

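The enlarged view shows the framework's arch front at crop (127,247), with legs ending at (100,303) and (160,290), so its yaw is roughly +7°. The larger model's arch front is near (660,295), with yaw roughly +18°. The cassette measures about 306 x 76 as given. I'll move above the tray.

Request:
apply_moves([
  {"travel": [39, 21, 0], "roll": -2.9, "jaw": 87},
  {"travel": [40, 19, 0], "roll": -2.9, "jaw": 87},
  {"travel": [41, 17, 0], "roll": -2.9, "jaw": 87},
  {"travel": [41.5, 15, 0], "roll": -2.9, "jaw": 87},
  {"travel": [42, 13, 0], "roll": -2.9, "jaw": 87},
  {"travel": [43, 11, 0], "roll": -2.9, "jaw": 87},
  {"travel": [43, 9, 0], "roll": -2.9, "jaw": 87},
  {"travel": [44, 7, 0], "roll": -2.9, "jaw": 87},
  {"travel": [44, 4, 0], "roll": -2.9, "jaw": 87},
  {"travel": [44, 2, 0], "roll": -2.9, "jaw": 87},
])

```text
clock: 1.15
tool_pos: [0.6388, 0.4503, 0.2485]
orientation: [180.0, 0.0, 7.3]
force: [-0.3, 0.5, 1.6]
opening: 0.0871
gripper_force: 0.0
```

Request:
apply_moves([
  {"travel": [0, 0, 0], "roll": 0, "jaw": 87},
  {"travel": [0, 0, 0], "roll": 0, "jaw": 87},
])

```text
clock: 1.35
tool_pos: [0.6378, 0.4505, 0.2464]
orientation: [179.9, 0.1, 7.1]
force: [0.1, -0.2, 0.1]
opening: 0.0868
gripper_force: 0.0
```

Request:
apply_moves([
  {"travel": [-31, 38, 0], "roll": 0, "jaw": 87},
  {"travel": [-31, 38, 0], "roll": 0, "jaw": 87},
  {"travel": [-31, 38, 0], "roll": 0, "jaw": 87},
  {"travel": [-31, 38, 0], "roll": 0, "jaw": 87},
  {"travel": [0, 0, 0], "roll": 0, "jaw": 87},
  {"travel": [0, 0, 0], "roll": 0, "jaw": 87},
])

```text
clock: 1.95
tool_pos: [0.5318, 0.2845, 0.2503]
orientation: [-179.9, -0.1, 7.2]
force: [0.1, 0.6, 0.8]
opening: 0.0873
gripper_force: 0.0
```

```bash
python3 - <<'E'
from h import *
o=ctrl.get_obs();print(o["tool_pos"],o["orientation"])
im,K,T=shot("wrist"); np.savez("w1.npz",im=im,K=K,T=T)
cv2.imwrite("pics/w1.png",im[:,:,::-1])
E
```

```text
[0.53182584 0.28454916 0.2503318 ] [-1.79901170e+02 -1.24654209e-01  7.20794138e+00]
```

View pics/w1.png

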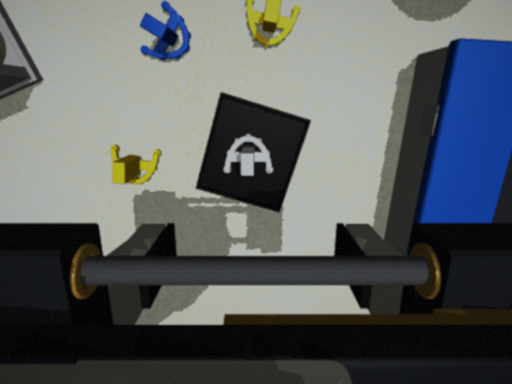

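The wrist view shows the tray, with the framework's post top bright at about (248,163), its front face dark at (248,147) and the arch front at (247,138). I'll segment it at sub-pixel scale.

```bash
python3 - <<'E'
from h import *
d=np.load("w1.npz");im,K,T=d["im"],d["K"],d["T"]
g=cv2.cvtColor(im,cv2.COLOR_RGB2GRAY)
c=im[125:190,210:290,::-1]
cv2.imwrite("pics/w1c.png",cv2.resize(c,None,fx=9,fy=9,interpolation=cv2.INTER_CUBIC))
for r in range(130,184,3): print(r,g[r,218:280:2])
E
```

```text
130 [26 23 23 26 26 26 26 24 25 27 28 27 30 27 27 27 27 29 25 29 28 30 25 26
 27 28 28 27 30 27 30]
133 [25 23 23 24 26 23 25 24 25 25 28 23 26 25 48 70 46 27 27 27 27 28 29 27
 24 28 28 28 27 27 32]
136 [ 23  23  23  23  24  28  23  23  25  28  28  44  94 130 155 164 147 120
  78  33  26  24  26  25  27  26  29  26  27  27  27]
139 [ 23  24  25  25  22  23  27  21  59 140 148 175 182 183 182 178 182 181
 181 172 155 123  40  28  26  27  27  27  27  25  27]
142 [ 27  22  25  23  24  23  22  26 121 181 182 182 151  75  55  55  62  88
 158 181 181 167  90  26  24  27  23  26  29  28  27]
145 [ 24  20  24  22  20  22  36 137 181 181 155  78  30  27  27  26  29  23
  36 107 166 182 178 104  27  27  28  27  25  28  26]
148 [ 21  23  20  21  21  29 118 182 181 122  31  21  46  67  68  68  68  68
  39  22  45 152 183 179 100  26  28  25  25  26  25]
151 [ 22  22  22  20  50 146 179 182 152  93  74  50  62  71  70  69  69  69
  71  76  71  80 166 182 177 131  34  25  26  25  27]
154 [ 23  20  19  21  71 173 182 183 180 170 141 135 174 174 175 170 171 164
 151 185 181 182 181 182 182 160  53 
[... 433 characters left out ...]
9 178  99  22  18  15  13  83 179 181 181 180 179 172
  55  23  22  22  22  21 132 183 174  66  22  23  24]
169 [ 20  19  45 155 180 175 100  32  16  12   9  82 177 182 182 180 182 173
  55  20  25  23  23  37 125 177 179 141  36  17  23]
172 [ 19  16  21  73 136 129  59  20  21  10  12  82 179 182 182 184 179 174
  56  19  20  19  24  20  68 136 135  71  24  24  27]
175 [ 14  23  19  19  19  17  20  21  18  17  15  38 106 125 125 124 126 122
  39  22  24  19  24  20  19  19  22  25  21  22  23]
178 [22 23 18 21 19 17 21 21 21 16 21 21 21 22 20 16 19 22 22 21 22 24 19 18
 22 22 20 21 22 23 20]
181 [13 20 17 23 19 20 19 22 21 21 15 20 22 20 18 20 23 22 19 20 18 20 21 19
 23 20 19 22 16 24 20]
```

View pics/w1c.png

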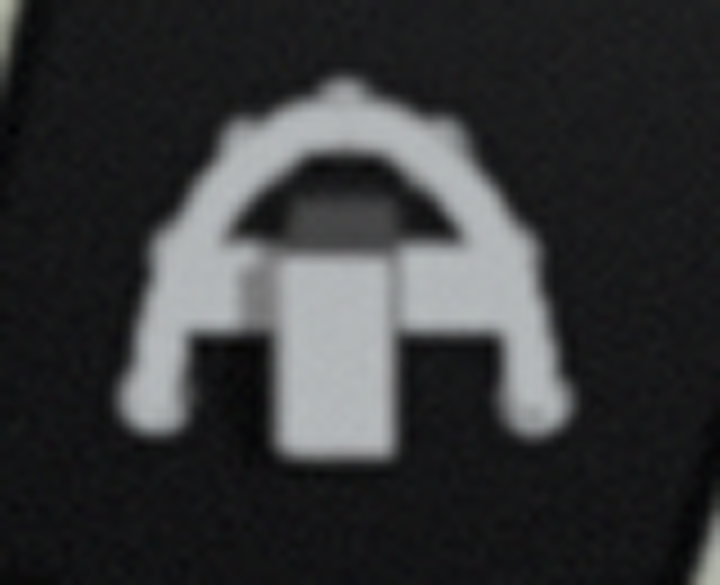

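```bash
python3 - <<'E'
from h import *
d=np.load("w1.npz");K,T=d["K"],d["T"]
px=lambda p:(np.array(p)+.5)/9-.5+[210,125]
P=onplane(px([(275,250),(398,250),(398,460),(275,460)]),K,T,.060); Q=P.mean(0); print(P.round(4),Q,np.linalg.norm(P[1]-P[0]),np.linalg.norm(P[2]-P[1]))
L=onplane(px([(153,400),(537,400),(343,85)]),K,T,.014); print(L.round(4)); v=L[1]-L[0]; print("w",np.linalg.norm(v),"yaw",np.degrees(np.arctan2(v[0],-v[1])))
e=P[0]-P[3]+P[1]-P[2];print("postyaw",np.degrees(np.arctan2(e[1],e[0])))
Tt=R.from_euler("xyz",[180,0,7.2],degrees=True).as_matrix(); o=ctrl.get_obs()
print("tool delta to TCP grip z.045",1000*Tt.T@(np.r_[Q[:2],.045]-o["tool_pos"]))
E
```

```text
[[0.5493 0.3031 0.06  ]
 [0.5511 0.2889 0.06  ]
 [0.5262 0.2858 0.06  ]
 [0.5244 0.3003 0.06  ]] [0.53776572 0.29455191 0.06      ] 0.014311438539393546 0.025114880119591298
[[0.5193 0.3184 0.014 ]
 [0.5258 0.2671 0.014 ]
 [0.5642 0.298  0.014 ]]
w 0.051698253500697615 yaw 7.248882269106873
postyaw 6.842895012702959
tool delta to TCP grip z.045 [  6.35255267  -8.38882468 204.90884165]
```

The post measures 14.3 x 25.1 mm at 60 mm height, against 14 x 24 given, and its yaw is about 7°, so the measurement holds. I'll descend.

Request:
apply_moves([
  {"travel": [6.4, -8.4, 0], "roll": 0, "jaw": 60},
  {"travel": [0, 0, 40], "roll": 0, "jaw": 50},
  {"travel": [0, 0, 40], "roll": 0, "jaw": 50},
  {"travel": [0, 0, 40], "roll": 0, "jaw": 50},
  {"travel": [0, 0, 35], "roll": 0, "jaw": 50},
  {"travel": [0, 0, 25], "roll": 0, "jaw": 50},
  {"travel": [0, 0, 15], "roll": 0, "jaw": 50},
  {"travel": [0, 0, 10], "roll": 0, "jaw": 50},
  {"travel": [0, 0, 0], "roll": 0, "jaw": 50},
  {"travel": [0, 0, 0], "roll": 0, "jaw": 50},
])

```text
clock: 3.0
tool_pos: [0.5388, 0.2949, 0.0437]
orientation: [180.0, -0.0, 7.2]
force: [-0.7, 0.7, 0.4]
opening: 0.0503
gripper_force: 0.0
```

Request:
apply_moves([
  {"travel": [0, 0, 0], "roll": 0, "jaw": 25},
  {"travel": [0, 0, 0], "roll": 0, "jaw": 20},
  {"travel": [0, 0, 0], "roll": 0, "jaw": 5},
  {"travel": [0, 0, 0], "roll": 0, "jaw": 5},
  {"travel": [0, 0, 0], "roll": 0, "jaw": 5},
  {"travel": [0, 0, 0], "roll": 0, "jaw": 5},
  {"travel": [0, 0, 0], "roll": 0, "jaw": 5},
])

```text
clock: 3.7
tool_pos: [0.5384, 0.2942, 0.0439]
orientation: [-180.0, -0.0, 7.2]
force: [-1.0, -0.8, 2.7]
opening: 0.0139
gripper_force: 30.0
```

Gripped at 13.9 mm opening and 30 N. I'll lift it.

Request:
apply_moves([
  {"travel": [0, 0, -10], "roll": 0, "jaw": 5},
  {"travel": [0, 0, -20], "roll": 0, "jaw": 5},
  {"travel": [0, 0, -30], "roll": 0, "jaw": 5},
  {"travel": [0, 0, -30], "roll": 0, "jaw": 5},
  {"travel": [0, 0, -30], "roll": 0, "jaw": 5},
  {"travel": [0, 0, -30], "roll": 0, "jaw": 5},
  {"travel": [0, 0, -30], "roll": 0, "jaw": 5},
  {"travel": [0, 0, -20], "roll": 0, "jaw": 5},
  {"travel": [0, 0, -10], "roll": 0, "jaw": 5},
  {"travel": [0, 0, 0], "roll": 0, "jaw": 5},
])

```text
clock: 4.7
tool_pos: [0.5386, 0.2944, 0.2551]
orientation: [-179.9, -0.1, 7.2]
force: [0.1, 0.5, -1.5]
opening: 0.014
gripper_force: 30.0
```

Request:
apply_moves([
  {"travel": [-3, 18, 0], "roll": 0, "jaw": 5},
  {"travel": [-5, 30, 0], "roll": 0, "jaw": 5},
  {"travel": [-5, 30, 0], "roll": 0, "jaw": 5},
  {"travel": [-5, 30, 0], "roll": 0, "jaw": 5},
  {"travel": [-5, 30, 0], "roll": 0, "jaw": 5},
  {"travel": [-5, 30, 0], "roll": 0, "jaw": 5},
  {"travel": [-5, 30, 0], "roll": 0, "jaw": 5},
  {"travel": [-3, 22, 0], "roll": 0, "jaw": 5},
  {"travel": [0, 0, 0], "roll": 0, "jaw": 5},
])

```text
clock: 5.6
tool_pos: [0.5287, 0.0683, 0.2521]
orientation: [180.0, 0.2, 7.0]
force: [1.2, 0.5, -1.1]
opening: 0.0137
gripper_force: 30.0
```

Request:
apply_moves([
  {"travel": [-12, 17, 0], "roll": 0, "jaw": 5},
  {"travel": [-20, 28, 0], "roll": 0, "jaw": 5},
  {"travel": [-20, 28, 0], "roll": 0, "jaw": 5},
  {"travel": [-20, 28, 0], "roll": 0, "jaw": 5},
  {"travel": [-20, 28, 0], "roll": 0, "jaw": 5},
  {"travel": [-20, 28, 0], "roll": 0, "jaw": 5},
  {"travel": [-20, 28, 0], "roll": 0, "jaw": 5},
  {"travel": [-20, 22, 0], "roll": 0, "jaw": 5},
  {"travel": [0, 0, 0], "roll": 0, "jaw": 5},
  {"travel": [0, 0, 0], "roll": 0, "jaw": 5},
])

```text
clock: 6.6
tool_pos: [0.4043, -0.1535, 0.253]
orientation: [-180.0, 0.0, 7.1]
force: [0.3, 1.1, -0.6]
opening: 0.0138
gripper_force: 30.0
```

```bash
python3 - <<'E'
from h import *
o=ctrl.get_obs();print(o["tool_pos"],o["orientation"],o["gripper_force"])
im,K,T=shot("wrist"); np.savez("w2.npz",im=im,K=K,T=T)
cv2.imwrite("pics/w2.png",im[:,:,::-1])
E
```

```text
[ 0.40428822 -0.15345562  0.25304623] [-1.79986054e+02  3.61035185e-02  7.10281335e+00] 29.999845325946808
```

View pics/w2.png

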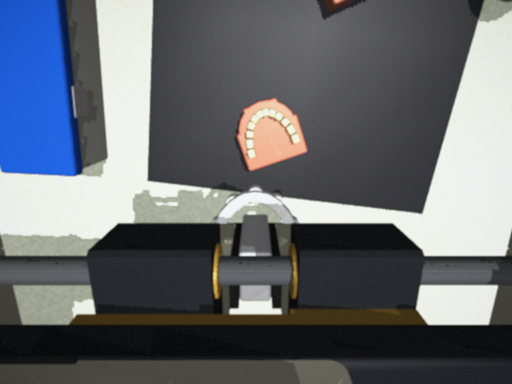

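The held framework is level in the fingers, with its arch front at (256,190). The larger model is near the camera nadir, teeth from about (251,153) round (270,112) to (296,140). I'll measure the teeth and the block.

```bash
cat >m.py <<'E'
from h import *
def model(im,K,T,roi):
    x0,y0,x1,y1=roi; s=8
    c=cv2.resize(im[y0:y1,x0:x1],None,fx=s,fy=s,interpolation=cv2.INTER_CUBIC)
    back=lambda p:(np.asarray(p,float).reshape(-1,2)+.5)/s-.5+[x0,y0]
    h=cv2.cvtColor(c,cv2.COLOR_RGB2HSV); H,S,V=cv2.split(h)
    body=((V>110)&((S>60))&((H<25)|(H>170))).astype(np.uint8)
    n,lab,st,_=cv2.connectedComponentsWithStats(body); k=1+np.argmax(st[1:,4])
    hull=cv2.convexHull(np.argwhere(lab==k)[:,::-1].astype(np.int32))
    ins=cv2.fillConvexPoly(np.zeros_like(body),hull,1)
    teeth=((S<110)&(V>140)&(ins>0)).astype(np.uint8)
    return c,back,hull,teeth,lab==k
E
python3 - <<'E'
from m import *
d=np.load("w2.npz");im,K,T=d["im"],d["K"],d["T"]
roi=(230,92,315,176)
c,back,hull,teeth,b=model(im,K,T,roi)
n,lab,st,ce=cv2.connectedComponentsWithStats(teeth)
P=onplane(back(ce),K,T,.040)
for i in range(1,n):
    if st[i,4]>60: print(st[i,4],ce[i].round(0),P[i].round(4))
v=c[:,:,::-1].copy(); v[teeth>0]=(0,255,0); cv2.drawContours(v,[hull],-1,(255,0,0),2)
cv2.imwrite("pics/w2c.png",cv2.resize(np.hstack([c[:,:,::-1],v]),None,fx=.58,fy=.58))
E
```

```text
197424 [319. 332.] [ 0.4427 -0.1644  0.04  ]
214 [260.  69.] [ 0.4763 -0.1517  0.04  ]
239 [545. 215.] [ 0.4621 -0.1926  0.04  ]
470 [591. 392.] [ 0.4392 -0.2028  0.04  ]
```

View pics/w2c.png

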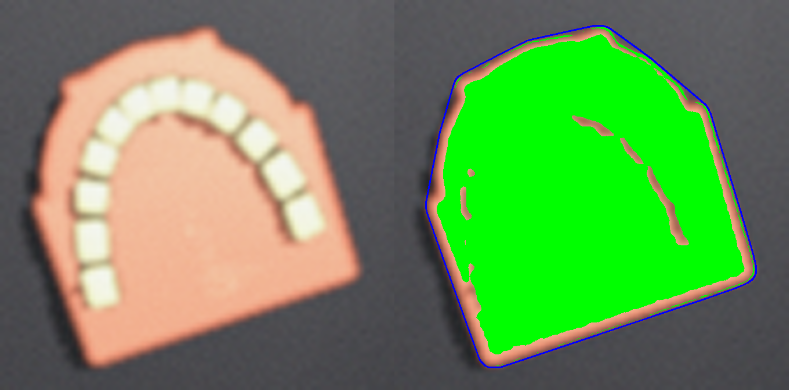

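The crop shows all 12 teeth clearly, with end teeth at about (100,285) and (304,215) and the front pair at (165,95) and (197,97). My saturation threshold is too loose, so I'll tighten it.

```bash
python3 - <<'E'
from m import *
d=np.load("w2.npz");im,K,T=d["im"],d["K"],d["T"]
c,back,hull,_,b=model(im,K,T,(230,92,315,176))
S=cv2.cvtColor(c,cv2.COLOR_RGB2HSV)
ins=cv2.fillConvexPoly(np.zeros(c.shape[:2],np.uint8),hull,1)
teeth=((S[:,:,1]<58)&(S[:,:,2]>185)&(ins>0)).astype(np.uint8); teeth=cv2.erode(teeth,np.ones((9,9)))
n,lab,st,ce=cv2.connectedComponentsWithStats(teeth)
k=[i for i in range(1,n) if st[i,4]>150]; print(len(k),st[k,4])
C=onplane(back(ce[k]),K,T,.040)[:,:2]
m=C.mean(0); C=C[np.argsort(np.arctan2(*(C-[.43,-.167]).T[::-1]))]; print(C.round(4))
if len(C)==12:
    pr=[(C[i],C[11-i]) for i in range(6)]
    mids=np.array([(a+b)/2 for a,b in pr]); L=np.array([b-a for a,b in pr])
    # left-right vectors give y axis; midpoints give symmetry line
    y=L[:5].sum(0); y/=np.linalg.norm(y); x=np.array([y[1],-y[0]])
    if x[0]<0:x=-x
    print("yaw pairs",np.degrees(np.arctan2(x[1],x[0])),[np.degrees(np.arctan2(l[1],l[0]))-90 for l in L], "mids vec",np.degrees(np.arctan2(*(mids[5]-mids[0])[::-1])))
    o=mids.mean(0); yy=np.array([-x[1],x[0]])
    print(np.c_[(C-o)@x,(C-o)@yy].round(4)*1000); 
    print("o",o,"front",mids[5])
q=cv2.boxPoints(cv2.minAreaRect(hull)); print("block",onplane(back(q),K,T,.03).round(4))
# rear edge of block: fit line
E
```

```text
7 [12852  1981  2521  1779  2342  2499  2223]
[[ 0.4408 -0.1933]
 [ 0.4498 -0.1869]
 [ 0.4572 -0.1796]
 [ 0.46   -0.1557]
 [ 0.4393 -0.1426]
 [ 0.4287 -0.1439]
 [ 0.4182 -0.1471]]
block [[ 0.4605 -0.1153  0.03  ]
 [ 0.4905 -0.1797  0.03  ]
 [ 0.4265 -0.2136  0.03  ]
 [ 0.3937 -0.1464  0.03  ]]
```

```bash
cat >t.py <<'E'
from m import *
def teeth12(im,K,T,roi):
    c,back,hull,_,b=model(im,K,T,roi)
    h=cv2.cvtColor(c,cv2.COLOR_RGB2HSV)
    ins=cv2.fillConvexPoly(np.zeros(c.shape[:2],np.uint8),hull,1)
    for e in range(9,35,2):
      for s in (45,50,58):
        t=((h[:,:,1]<s)&(h[:,:,2]>185)&(ins>0)).astype(np.uint8); t=cv2.erode(t,np.ones((e,e)))
        n,lab,st,ce=cv2.connectedComponentsWithStats(t)
        k=[i for i in range(1,n) if st[i,4]>40]
        if len(k)==12:
            print(e,s,st[k,4]); return onplane(back(ce[k]),K,T,.040)[:,:2]
def fit(C):
    o=C.mean(0)-[.012,0]
    a=np.arctan2(*(C-o).T[::-1]); C=C[np.argsort(a)]
    mids=(C+C[::-1])[:6]/2; L=(C[::-1]-C)[:6]
    y=L[:5].sum(0); y/=np.linalg.norm(y); x=np.array([y[1],-y[0]])
    print("yaw",np.degrees(np.arctan2(x[1],x[0])),"mids",np.degrees(np.arctan2(*(mids[5]-mids[0])[::-1])))
    O=mids[5]-.022*x; O=O+y*((mids.mean(0)-O)@y)
    print((np.c_[(C-O)@x,(C-O)@y]*1000).round(1)); print("model_top",O); return O
E
python3 - <<'E'
from t import *
d=np.load("w2.npz");C=teeth12(d["im"],d["K"],d["T"],(230,92,315,176)); fit(C)
E
```

```text
Traceback (most recent call last):
  File "t.py", line 14, in fit
    o=C.mean(0)-[.012,0]
      ^^^^^^
AttributeError: 'NoneType' object has no attribute 'mean'
```

```bash
python3 - <<'E'
from t import *
d=np.load("w2.npz");K,T=d["K"],d["T"]
p=np.array([(100,286),(92,240),(92,195),(98,157),(114,124),(137,102),(166,94),(197,96),(229,112),(258,138),(284,173),(305,216)])/.58
uv=(p+.5)/8-.5+[230,92]
O=fit(onplane(uv,K,T,.04)[:,:2])
b=np.array([(97,367),(358,270),(310,105),(35,205)])/.58  # base corners, approx
B=onplane((b+.5)/8-.5+[230,92],K,T,.03); print("block",B.round(4), np.linalg.norm(B[1]-B[0]),"rear yaw",np.degrees(np.arctan2(*(B[0]-B[1])[:2][::-1]))-90)
# framework in hand: front boss at underside ~ TCP z -.041
y=d["T"]; print("front boss", onplane([(256,188)],K,T,.253-.0395+.01))
E
```

```text
yaw 25.988246553603854 mids 26.107370424734476
[[-15.8 -25.9]
 [ -4.5 -24.1]
 [  5.2 -20.7]
 [ 13.1 -16.1]
 [ 19.  -10.1]
 [ 21.8  -3.4]
 [ 22.2   3.5]
 [ 19.2  10.2]
 [ 13.2  16.3]
 [  5.3  20.5]
 [ -4.8  24. ]
 [-15.9  25.8]]
model_top [ 0.44359759 -0.1632553 ]
block [[ 0.3957 -0.1488  0.03  ]
 [ 0.4282 -0.21    0.03  ]
 [ 0.466  -0.1918  0.03  ]
 [ 0.4341 -0.1289  0.03  ]] 0.06924123348118881 rear yaw 27.932525103933884
front boss [[ 0.43042677 -0.15022311  0.2235    ]]
```

The teeth come out symmetric: 52 mm between end-tooth centres, with the ends at -15.8 mm. That matches the framework's legs at -15.3 mm and 51.7 mm apart. So model_top is at (0.4436, -0.1633) with yaw 26°, and I'll align and descend partway.

Request:
apply_moves([
  {"travel": [0, 0, 0], "roll": -3.8, "jaw": 5},
  {"travel": [0, 0, 0], "roll": -3.8, "jaw": 5},
  {"travel": [0, 0, 0], "roll": -3.8, "jaw": 5},
  {"travel": [0, 0, 0], "roll": -3.8, "jaw": 5},
  {"travel": [0, 0, 0], "roll": -3.7, "jaw": 5},
  {"travel": [15, 13, 0], "roll": 0, "jaw": 5},
  {"travel": [16, 13, 0], "roll": 0, "jaw": 5},
  {"travel": [0, 0, 30], "roll": 0, "jaw": 5},
  {"travel": [0, 0, 30], "roll": 0, "jaw": 5},
  {"travel": [0, 0, 30], "roll": 0, "jaw": 5},
])

```text
clock: 7.65
tool_pos: [0.4449, -0.1619, 0.1621]
orientation: [-180.0, 0.0, 26.2]
force: [0.4, 0.7, -1.6]
opening: 0.0136
gripper_force: 30.0
```

Request:
apply_moves([
  {"travel": [0, 0, 20], "roll": 0, "jaw": 5},
  {"travel": [0, 0, 0], "roll": 0, "jaw": 5},
  {"travel": [0, 0, 0], "roll": 0, "jaw": 5},
  {"travel": [0, 0, 0], "roll": 0, "jaw": 5},
])

```text
clock: 8.05
tool_pos: [0.4456, -0.1625, 0.1447]
orientation: [179.9, -0.1, 26.1]
force: [-0.2, -0.3, -0.9]
opening: 0.0137
gripper_force: 30.0
```

```bash
python3 - <<'E'
from h import *
o=ctrl.get_obs();print(o["clock"],o["tool_pos"],o["orientation"],o["gripper_force"])
im,K,T=shot("wrist"); np.savez("w3.npz",im=im,K=K,T=T)
cv2.imwrite("pics/w3.png",cv2.resize(im[100:330,150:370,::-1],None,fx=2.6,fy=2.6,interpolation=2))
E
```

```text
8.05 [ 0.44561625 -0.16247829  0.14474961] [ 1.79939650e+02 -9.04021590e-02  2.61384759e+01] 29.999821186065674
```

View pics/w3.png

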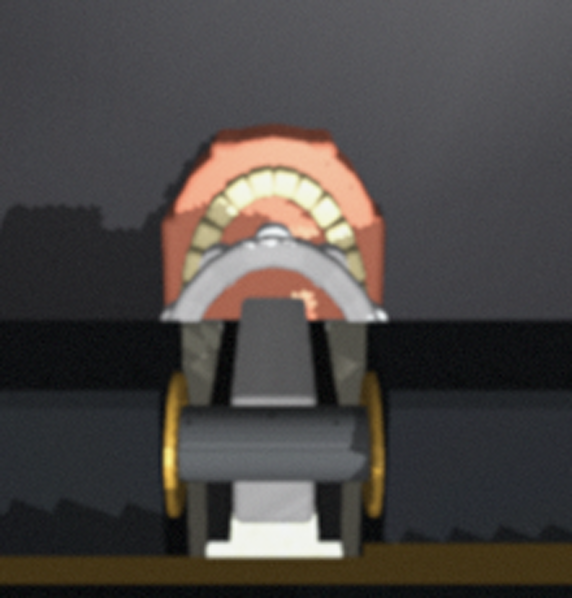

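The arches line up sideways, both centred at crop column 272. Front teeth are at crop (272,182) and the framework's front boss at (272,228). I'll cross-check the offset ahead.

```bash
python3 - <<'E'
from h import *
d=np.load("w3.npz");K,T=d["K"],d["T"]
px=lambda p:(np.array(p)+.5)/2.6-.5+[150,100]
x=np.array([np.cos(np.radians(26.1)),np.sin(np.radians(26.1))]);y=np.array([-x[1],x[0]])
t=onplane(px([(272,182)]),K,T,.04)[0,:2]; b=onplane(px([(272,228)]),K,T,.1447-.034)[0,:2]
tcp=np.array([.4456,-.1625])
print("teeth->model_top",t-.022*x,"rel tcp mm",1000*(t-.022*x-tcp)@x,1000*(t-tcp)@y,"boss rel tcp",1000*(b-tcp)@x,1000*(b-tcp)@y)
E
```

```text
teeth->model_top [ 0.4435795 -0.1624901] rel tcp mm -1.81010793076403 0.8977887034517806 boss rel tcp 25.682217377325887 0.9181702641375384
```

Both views agree. I'll go back 1.5 mm and down 54 mm, easing in.

Request:
apply_moves([
  {"travel": [-1.5, 0, 0], "roll": 0, "jaw": 5},
  {"travel": [0, 0, 12], "roll": 0, "jaw": 5},
  {"travel": [0, 0, 12], "roll": 0, "jaw": 5},
  {"travel": [0, 0, 10], "roll": 0, "jaw": 5},
  {"travel": [0, 0, 8], "roll": 0, "jaw": 5},
  {"travel": [0, 0, 6], "roll": 0, "jaw": 5},
  {"travel": [0, 0, 4], "roll": 0, "jaw": 5},
  {"travel": [0, 0, 2], "roll": 0, "jaw": 5},
  {"travel": [0, 0, 0], "roll": 0, "jaw": 5},
  {"travel": [0, 0, 0], "roll": 0, "jaw": 5},
])

```text
clock: 9.1
tool_pos: [0.4433, -0.1634, 0.0898]
orientation: [180.0, -0.0, 26.1]
force: [0.6, 0.2, -0.5]
opening: 0.0137
gripper_force: 30.0
```

```bash
python3 - <<'E'
from h import *
o=ctrl.get_obs();print(o["clock"],o["tool_pos"],o["orientation"],o["gripper_force"],o["force"])
im,K,T=shot("wrist")
s,Ks,Ts=shot("scene")
u,v=proj([.4436,-.1633,.06],Ks,Ts)[0].astype(int)
a=cv2.resize(im[100:330,150:370,::-1],None,fx=1.8,fy=1.8,interpolation=2)
b=cv2.resize(s[v-35:v+35,u-35:u+35,::-1],a.shape[1::-1],interpolation=2)
cv2.imwrite("pics/w4.png",np.hstack([a,b]))
E
```

```text
9.1 [ 0.44331093 -0.16344547  0.08975998] [ 1.79989875e+02 -1.49001879e-02  2.60857068e+01] 30.000036656856537 [ 0.64645408  0.24428666 -0.46006327]
```

View pics/w4.png

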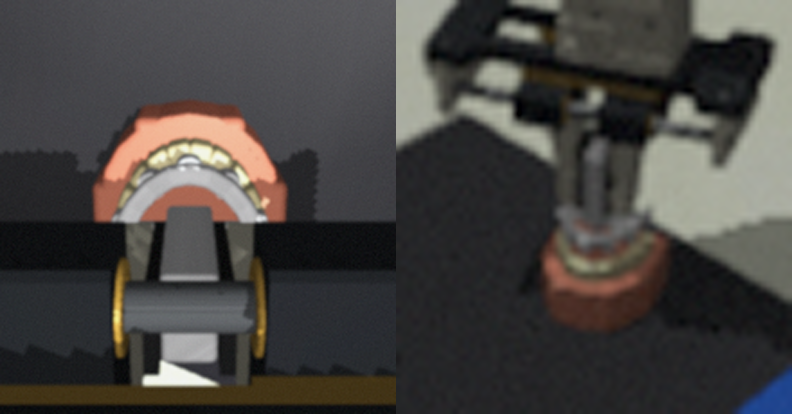

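The framework hangs level and centred over the teeth, its arch (crop 188,165) nested just behind the front teeth by perspective, and the scene view shows a clear gap. The TCP is on target, so I'll hand the job in.

```bash
python3 -c "
from plant import ctrl
print(ctrl.close_job())"
```

```text
the job is handed in; nothing more can be done
None
```

I handed the job in at about 9 s with the framework still gripped at 30 N, level and about 10 mm above the larger model's teeth; by my measurements it is centred within about 1 mm and aligned within about 1°, but no verdict came back.

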